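# Clamp a jar in the jar vise with a ratchet wrench

## Robot

A 7-joint arm with a two-finger parallel gripper is mounted at the origin on a cart in front of the work surface, level with it; the furniture and walls round the work are solid. World frame = base frame: x ahead of the robot, y to its left, z up, the work surface at z = 0. Lengths are in m, angles in rad, forces in N, time in s.
With the tool pointing down it reaches from about 0.4 to 0.85 m from the base axis. Payload 10.4 kg.
Tool frame: the origin (TCP) lies on the centre line of the jaws, within the pads' length; the fingertips stand 11 mm ahead of it and the grasp point (between the pads) lies 8 mm behind it (tip_reach is the distance from the TCP to the fingertips, in m); z points along the fingers, y is the line along which they close (so a half turn about z gives the same grasp; the last joint's range is limited). The gripper opens to 85 mm and grips with 20 to 120 N. Pads are 22 mm wide; open, the fingers measure 114 mm over their backs; the gripper's body (76 mm by 85 mm) begins 54 mm behind the grasp point. The pads swing forward as they close: fully open they stand 13 mm farther back than shut.
Start: joints at [1.121, 0.332, -0.065, 1.46, 0.022, 1.35, -0.088], TCP at [0.259, -0.569, 0.242] pointing down, gripper open.
Joint ranges: [-2.6, 2.6], [-0.5, 2.12], [-1.47, 1.34], [0.16, 2.42], [-1.27, 4.41], [0.06, 2.06], [-2.6, 2.6]. Speed limits (rad/s): [2.22, 2.22, 2.79, 2.79, 3.14, 3.14, 3.14].

## Interface

Orientations are given as a unit quaternion [x, y, z, w].
In Python, from workcell import get_obs, camera, hand_in, tip_reach gives the robot as it stands. The module is installed in compiled form; this text tells all that it offers.
- The arm moves only by the tool move_arm, never from a script. Its argument "plan" is a list of rows, each an object with "delta_pos": the shift along the tool's x, y, z in normalised numbers (1 is 0.6 m), a list of three; "turn": the turn, a rotation vector about the tool's x, y, z in shares of 360 degrees (1.0 is 360 degrees), a list of three; "fingers": the closure, from 0 (fully open) to 1 (shut). A call has 1 to 12 rows; each row is the pose to reach, as a shift and turn from the pose commanded when the call began, along the tool's axes at that moment; what a row does not reach only later rows make up. A row lasts 1/8 s, in which the tool goes at most 62.5 mm and 10.7 degrees, less where a joint would pass 70% of its speed; a pose out of reach is approached as far as the arm can. A shift or turn number past 1, either way, is cut back to 1. A call with a gripper value outside its range is refused whole. The fingers move at their own pace and stop on an object; "force" is the grip in N (left out, the last holds). Time passes only in rows, so rows that repeat a pose let the fingers close. It gives the time, the measured TCP pose, the force, the opening and the grip force at its end, in the units of the state.
- get_obs(): the state, without advancing time (a new reading comes with each control period).
- camera(name): name is "side" or "top" or "wrist"; returns a dict with "color" (384x512x3 uint8, red, green, blue), "range_z" (384x512 float32, m along the optical axis (not along the pixel's ray), 0 where there is no reading), "fx", "fy", "cx", "cy" (pixels), "k1" (the pictures are not rectified: a ray, as slopes to the right and down, at radius r is drawn at 1 + k1 r^2 times it, then the intrinsics apply), "R" (3x3) and "t" (3): a world point X has camera coordinates R X + t; the wrist camera has in their place "tool_from_camera" (4x4, takes a point from camera to tool coordinates, whose origin is the TCP and whose axes are the flange's). Camera axes: x right, y down, z forward; pixel columns grow to the right and rows downward; lengths in m; the calibration is good to about 2 mm. A picture is of the moment at which its call begins: read the wrist's pose just before it.
- hand_in(): hands the job in; it is judged then, once.
The state is a dict: "clock": time; "joint_pos": joint angles; "joint_velocities": joint speeds; "tau": joint torques, N m; "position": TCP position; "ee_rot": TCP orientation; "ft_force": force on the tool from outside, world axes, zero at the start; "torque": the same for the moment, N m; "grip_width": opening from 0.0 (shut) to 1.0 (fully open); "grasp_force": force on a finger pad.
Only numpy, scipy, OpenCV 4.12 (cv2) and the standard library are available. Lean on these libraries where they do the work, as an engineer would, in place of code of your own. Each camera call takes 0.05 s, during which the arm holds its last target. There are 200 camera calls.

## Task

Clamp the lidded glass jar firmly but gently in the jar vise: put the red-handled ratchet wrench fully down on the vise's hex shaft and swing it back and forth by its handle until the jaw has pushed the jar into the V stop and you feel it tighten clearly, then stop, for the glass must not be squeezed hard. Take the wrench off and lay it flat on the bare worktop, clear of the vise. Do not jam the wrench, touch the jar or shift the things that stand around.

Things in the scene. Friction and masses are not known exactly. Their poses are not given: they have to be found in the camera images.
- vise: fixed grey steel jar vise. Origin on the worktop (z = 0) under the drive shaft's axis; z up, the jar stands on its +y side. Base plate 110 mm along x, 270 along y (-45 to +225), 10 high. Round the shaft a housing 64 x 64 mm, up to z = 58, with a round collar 42 mm wide up to z = 60, out of which stands the upright hex shaft
- hex_top (a point): on the steel hex shaft's axis, at the top of the hex, 78 mm above the worktop. The hex is 30 mm across flats and 18 mm high (z = 60 to 78); above it a round guide nose, 27 mm in diameter, tapering to 18, up to z = 89. At the start two flats face +x and -x of the vise's frame
- shaft_seat (a point): shaft's axis at the collar's top (z = 60 mm), where a seated wrench rests. Turning the shaft clockwise seen from above moves the jaw to +y of the vise, 10 mm per radian; it stays where it is left. It takes about 0.5 N m while the jaw runs free (about 0.3 still felt on a wrench that pauses in the stroke), 0.01 N m more per newton of jaw force on the jar
- jaw: moving jaw, upright plate 84 mm wide, z = 14 to 74 mm, black rubber face. Origin in the plane of that face (toward the jar), on the vise's middle line, on top of the base plate; axes as the vise. Starts at y = 74 mm of the vise, can run 38 mm to +y
- backstop: fixed V-shaped stop with black rubber faces, 69 mm high, 125 to 137 mm from the shaft along the vise's y. Origin on the base plate about where the jar's axis comes to rest in the V (to within some 4 mm); axes as the vise
- jar: loose clear glass jar with a grey zinc screw lid, about 78 mm in diameter (not quite round), 132 mm high with lid, 0.5 kg, upright on the base plate, some mm short of the V stop. Origin in the centre of its underside, z up. It is rightly tight at 15 to 40 N of jaw force, that is when the torque on the shaft is 0.15 to 0.4 N m above the free run's (1.65 N m per radian)
- wrench: loose ratchet wrench, 0.44 kg, lying flat. Origin on the socket's axis at its mouth (the underside), z up as it lies and as it is used, handle along -x. Steel head 70 mm in diameter, 36 high (2 mm red button on top); red handle 20 mm wide, 18 thick, from 49 to 143 mm from the axis; round black foot 28 mm wide, 30 high, at 152 mm. Centre of mass about 45 mm from the axis
- wrench_grip (a point): on the wrench's red handle, near the head: 70 mm from the socket's axis, 18 mm above the underside of the wrench; the place to grip and swing it
- socket_mouth (a point): socket of the wrench, same point as its origin: hex, 31.8 mm across flats, 24 mm deep, open below, standing at an unknown angle. Clockwise swings (from above) carry it along, catching every 20 degrees; counter-clockwise it slips (0.05 N m). Resting on the hex under light pressure it drops over it within 80 degrees of clockwise swing. Its play on the hex is 13 degrees
- spice_a: bystander: spice jar with a dark cap and a green wrapper, 44 mm in diameter, 105 mm high; origin in the centre of its underside
- shaker: bystander: glass salt shaker with a grey top, 44 mm in diameter, 90 mm high; origin in the centre of its underside
- stamp: bystander: dark wooden butter stamp, 60 mm in diameter, 66 mm high; origin in the centre of its underside
There are look-alikes about, which are no part of the job. What is shaped like the jar but green is not meant.

How it is judged:
On the way, in this order (a step that is already met when the one before it is completed fails the run):
1. the wrench's socket is fully down on the hex shaft (horizontal distance between wrench and hex_top below 0.004 m and z of wrench in the frame of vise below 0.066 m), for 0.2 s.
2. with the wrench on the shaft, the jaw has been driven until it presses the jar (contact force between jaw and jar above 15 N and horizontal distance between wrench and hex_top below 0.006 m and z of wrench in the frame of vise below 0.072 m), for 0.2 s.
At the end, for the whole second after the job is handed in: The jaw presses the jar with 12 to 45 N, the jar upright within 0.1 rad; the wrench lies flat on the worktop (underside within 6 mm of it, tilt under 0.1 rad), at rest, not touching the vise (contact force between jaw and jar between 12 and 45 N and angle between each of jar, wrench's own z axis and vertical below 0.1 rad and height (world z) of wrench between -0.006 and 0.006 m and contact force between wrench and vise below 0.1 N and linear speed of wrench below 0.02 m/s).
It fails at once if the jaw squeezes the jar with more than 60 N (contact force between jaw and jar above 60 N).
It fails at once if the wrench is jammed hard against the vise, over 150 N summed over its contacts (contact force between wrench and vise above 150 N).
It fails at once if the robot or the wrench touches the jar (contact force between any of the arm, the fingers, wrench and jar above 2 N).
It fails at once if a spice jar, salt shaker or butter stamp is shifted by more than 15 mm (distance of any of spice_a, shaker, stamp from where it was at the start of the episode above 0.015 m).
It also fails if it takes over 72 s, if anything falls off the work surface, if the arm or the gripper's body presses on something with over 40 N, if the wrist force passes 120 N, or if a joint passes its speed limit or range.

## Working session

There is one attempt and no reset: what is moved stays moved. The work goes in short steps, Python scripts to look and compute and a tool call to move; the robot and the scene stay as the last step left them, time stands still between calls to the robot, and variables do not carry over. Pictures are saved under pics/ and viewed, at most 10 in all, crops included, and the job is handed in when it is done.

Besides the shell and the picture viewer there is one more tool, called after ">>>" in YAML: its name, and indented under it one key for each argument. move_arm: Moves the arm, as the interface text tells. Its arguments: {"type":"object","properties":{"plan":{"type":"array","items":{"type":"object","properties":{"delta_pos":{"type":"array","items":{"type":"number"}},"turn":{"type":"array","items":{"type":"number"}},"fingers":{"type":"number"}}}},"force":{"type":"number"}},"required":["plan"]}

```bash
mkdir -p pics
cat > h.py <<'E'
import numpy as np, cv2
from workcell import get_obs, camera
from scipy.spatial.transform import Rotation as Ro
def cloud(c, obs=None):
    # world point per pixel from depth
    h,w=c["range_z"].shape
    v,u=np.mgrid[0:h,0:w]
    d=rays(c,np.stack([u.ravel(),v.ravel()],1))
    P=d*c["range_z"].reshape(-1,1)
    R,t=pose(c,obs)
    return ((P-t)@R).reshape(h,w,3)
def rays(c,uv):
    uv=np.asarray(uv,float)
    a=np.stack([(uv[:,0]-c["cx"])/c["fx"],(uv[:,1]-c["cy"])/c["fy"]],1)
    s=a.copy()
    for _ in range(20): s=a/(1+c["k1"]*(s**2).sum(1,keepdims=True))
    return np.c_[s,np.ones(len(s))]
def pose(c,obs=None):
    if "R" in c: return np.array(c["R"]),np.array(c["t"])
    T=np.array(c["tool_from_camera"]); W=np.eye(4)
    W[:3,:3]=Ro.from_quat(obs["ee_rot"]).as_matrix(); W[:3,3]=obs["position"]
    M=np.linalg.inv(W@T); return M[:3,:3],M[:3,3]
def plane(c,uv,z,obs=None):
    R,t=pose(c,obs); d=rays(c,uv)@R; o=-R.T@t
    return o+d*((z-o[2])/d[:,2])[:,None]
def save(c,n): cv2.imwrite("pics/"+n+".png",cv2.cvtColor(c["color"],cv2.COLOR_RGB2BGR))
E
python3 - <<'E'
from h import *
import pickle
o=get_obs(); print({k:np.round(v,3) for k,v in o.items()})
cs={n:camera(n) for n in("side","top","wrist")}
pickle.dump((o,cs),open("c0.pkl","wb"))
cv2.imwrite("pics/a.png",cv2.cvtColor(np.hstack([cv2.resize(cs[n]["color"],(800,600)) for n in("top",)]),cv2.COLOR_RGB2BGR))
save(cs["side"],"b")
for n in("side","top"): print(n,-np.array(cs[n]["R"]).T@cs[n]["t"],cs[n]["fx"],cs[n]["k1"])
print(cs["wrist"]["tool_from_camera"])
import workcell; print(workcell.tip_reach)
E
```

```text
{'clock': np.float64(0.0), 'joint_pos': array([ 1.121,  0.333, -0.065,  1.461,  0.022,  1.35 , -0.088]), 'joint_velocities': array([ 0.   , -0.001, -0.001, -0.001,  0.001, -0.001,  0.002]), 'tau': array([ 1.0000e-03, -6.2544e+01,  5.0000e-02, -3.9160e+01,  1.6000e-02,
        1.0000e-02, -0.0000e+00]), 'position': array([ 0.259, -0.569,  0.242]), 'ee_rot': array([ 0.977,  0.212, -0.   , -0.001]), 'ft_force': array([ 0.255,  0.266, -0.237]), 'torque': array([-0.031, -0.053, -0.006]), 'grasp_force': np.float64(0.0), 'grip_width': np.float64(0.999)}
side [0.49786402 0.47325423 0.62386925] 361.3455399504549 -0.032274321143586776
top [ 0.28050543 -0.19094405  1.41038047] 476.450316979231 0.01800719707451526
[[ 3.24719853e-04 -9.60984596e-01 -2.76601702e-01  7.00248965e-02]
 [ 9.99999901e-01  2.27498744e-04  3.83573317e-04  9.46615923e-04]
 [-3.05681509e-04 -2.76601799e-01  9.60984574e-01 -1.30630172e-01]
 [ 0.00000000e+00  0.00000000e+00  0.00000000e+00  1.00000000e+00]]
0.011
```

View pics/a.png

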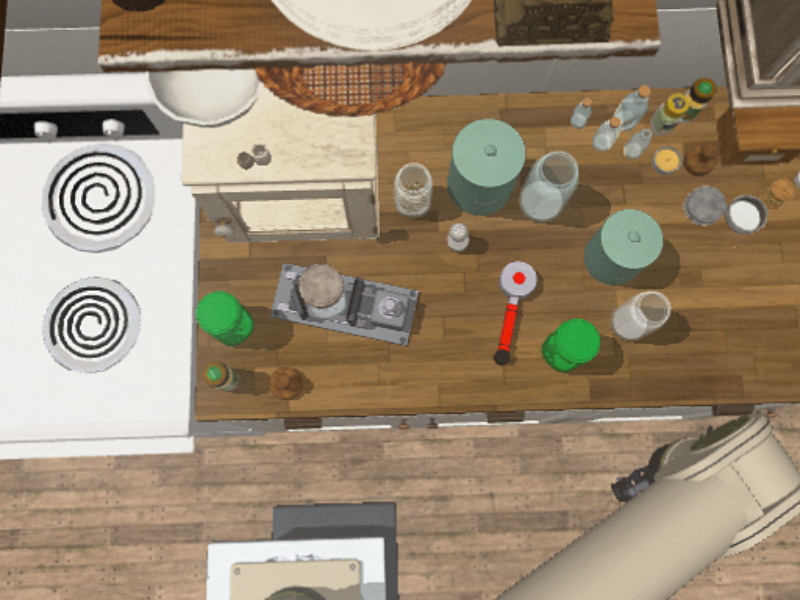

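View pics/b.png

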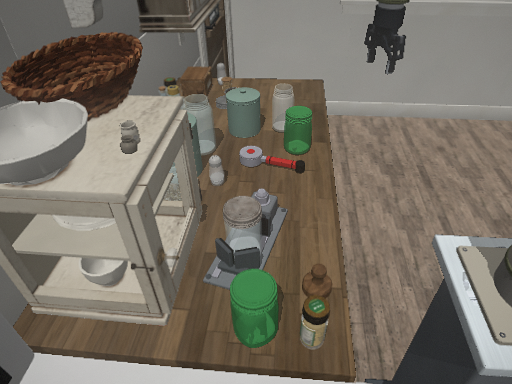

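The top view (800x600) shows the vise with its shaft at (391,308) and the zinc-lidded clear jar at (321,285). The wrench head is at (518,280) and its foot at (503,356). Look-alikes are the green jars at (222,315) and (572,343) and the unlidded clear jars at (549,190), (640,317) and (413,190). The jar in the vise is the only clear one with a grey lid. I'll measure next and confirm in an enlarged crop.

Run:
```python
from h import *
import pickle
o,cs=pickle.load(open("c0.pkl","rb"))
c=cs["top"]; im=c["color"]
crop=im[155:245,165:355]
cv2.imwrite("pics/c.png",cv2.cvtColor(cv2.resize(crop,None,fx=4.2,fy=4.2,interpolation=cv2.INTER_CUBIC),cv2.COLOR_RGB2BGR))
P=cloud(c)
hsv=cv2.cvtColor(im,cv2.COLOR_RGB2HSV)
red=((hsv[...,0]<6)|(hsv[...,0]>174))&(hsv[...,1]>200)&(hsv[...,2]>120)
n,l,s,ce=cv2.connectedComponentsWithStats(red.astype(np.uint8))
for i in range(1,n):
    if s[i,4]>15:
        print(s[i],ce[i],np.median(P[l==i],0).round(4), plane(c,[ce[i]],.038)[0].round(4),plane(c,[ce[i]],.027)[0].round(4))
# vise height bands
reg=np.zeros(im.shape[:2],bool); reg[160:225,170:275]=True
for lo,hi in((.006,.014),(.05,.062),(.080,.1),(.066,.077),(.12,.15)):
    m=reg&(P[...,2]>lo)&(P[...,2]<hi); q=P[m]
    if len(q): print(lo,len(q),q.mean(0).round(4),cv2.minAreaRect(q[:,:2].astype(np.float32)*1000))
```

```text
[329 174   7   8  38] [331.84210526 177.5       ] [ 0.6164 -0.4308  0.0384] [ 0.6172 -0.4312  0.038 ] [ 0.6199 -0.4332  0.027 ]
[319 195  12  30 187] [324.70588235 209.28342246] [ 0.5249 -0.4059  0.0261] [ 0.5223 -0.4042  0.038 ] [ 0.5242 -0.4059  0.027 ]
0.006 1146 [ 0.5751 -0.0998  0.0098] ((591.56005859375, -102.59800720214844), (316.07708740234375, 197.5688018798828), 88.22711944580078)
0.05 392 [ 0.5602 -0.1708  0.0569] ((573.4547119140625, -112.6611557006836), (212.48260498046875, 72.49988555908203), 82.84823608398438)
0.08 120 [ 0.5615 -0.1406  0.0882] ((576.0994262695312, -115.03585052490234), (57.80119323730469, 165.06533813476562), 2.4217638969421387)
0.066 257 [ 0.5776 -0.0907  0.0716] ((577.3892211914062, -102.25270080566406), (200.72410583496094, 93.79828643798828), 72.18267822265625)
0.12 660 [ 0.588  -0.0661  0.1409] ((589.8750610351562, -65.00192260742188), (77.40248107910156, 76.95700073242188), 87.7449951171875)
```

View pics/c.png

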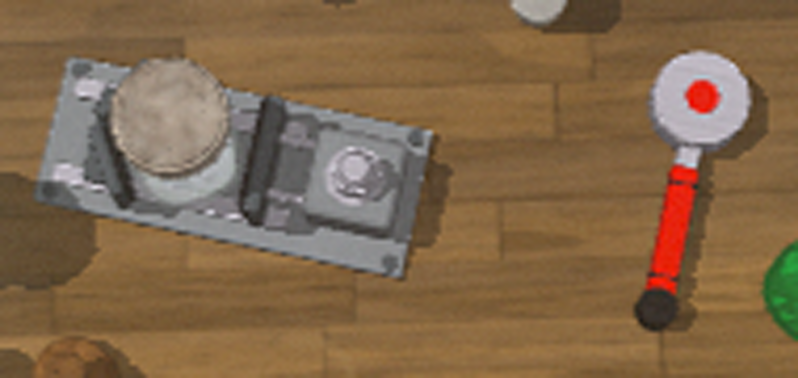

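The crop confirms the target: a clear jar with a grey zinc lid (170,115) in the vise, lid top at z = 0.141, which matches 10 + 132 mm. The plate corners are at (70,60), (432,130), (402,278) and (38,200), the hex nose is near (355,170), and the wrench head is at (702,97). Next I compute the vise pose and the bystander positions.

```bash
cat >> h.py <<'E'
def go(pos,psi,obs=None):
    """delta_pos, turn(z) to bring a downward tool to pos with tool x at world yaw psi (deg)"""
    o=obs or get_obs(); R=Ro.from_quat(o["ee_rot"])
    p=np.radians(psi); M=np.c_[[np.cos(p),np.sin(p),0],[np.sin(p),-np.cos(p),0],[0,0,-1]]
    return (R.inv().apply(np.array(pos)-o["position"])).round(4),(R.inv()*Ro.from_matrix(M)).as_rotvec().round(4)
E
python3 - <<'E'
from h import *
import pickle
o,cs=pickle.load(open("c0.pkl","rb"))
c=cs["top"]
k=lambda a:np.array(a)/4.2+[165-.4,155-.4]
q=plane(c,k([(70,60),(432,130),(402,278),(38,200)]),.010)[:,:2]; print(q.round(4))
for i in range(4): print(np.linalg.norm(q[i]-q[(i+1)%4]).round(4),end=" ")
ey=(q[0]-q[1]+q[3]-q[2]); ey/=np.linalg.norm(ey); print("ey",ey,np.degrees(np.arctan2(ey[1],ey[0])))
print("shaft from plate",(q.mean(0)-.090*ey).round(4))
print("nose",plane(c,k([(352,170)]),.089)[0].round(4))
h=plane(c,k([(325,130),(408,148),(392,235),(306,215)]),.058)[:,:2]; print("housing",h.mean(0).round(4),h.round(3))
P=cloud(c)
s=lambda u,v:np.array([[u*.64,v*.64]])
for n,u,v,z in(("shaker",458,230,.09),("stamp",287,378,.066),("spice",217,372,.105),("green",575,336,.14),("green2",220,308,.14),("teal",487,150,.15)):
    print(n,plane(c,s(u,v),z)[0].round(3),P[int(v*.64),int(u*.64)].round(3))
print(go((.549,-.413,.22),-15.2,o))
E
```

```text
[[ 0.6652  0.0194]
 [ 0.6051 -0.2406]
 [ 0.4984 -0.2155]
 [ 0.5626  0.0421]]
0.2669 0.1096 0.2655 0.1051 ey [0.23341056 0.97237828] 76.50205092427811
shaft from plate [ 0.5618 -0.1862]
nose [ 0.5608 -0.1828  0.089 ]
housing [ 0.5589 -0.1864] [[ 0.596 -0.165]
 [ 0.582 -0.222]
 [ 0.521 -0.209]
 [ 0.537 -0.15 ]]
shaker [ 0.698 -0.316  0.09 ] [ 0.699 -0.316  0.09 ]
stamp [0.436 0.004 0.066] [0.439 0.006 0.066]
spice [0.446 0.121 0.105] [0.446 0.124 0.104]
green [ 0.485 -0.504  0.14 ] [ 0.486 -0.505  0.135]
green2 [0.553 0.11  0.14 ] [0.555 0.113 0.135]
teal [ 0.828 -0.37   0.15 ] [ 0.816 -0.364  0.179]
(array([ 0.3288, -0.0214,  0.0215]), array([-1.400e-03,  5.000e-04,  6.921e-01]))
```

The manual's scale: shifts go in shares of 0.6 m and turns go in shares of 360 degrees. Converting my numbers, 0.329 m / 0.6 = 0.5483, -0.021 m / 0.6 = -0.035, 0.692 rad / 6.2832 = 0.1101.

>>> move_arm:
  plan:
    - {"delta_pos":[0.5483,-0.035,0],"turn":[0,0,0.1101],"fingers":0.4}
    - {"delta_pos":[0.5483,-0.035,0],"turn":[0,0,0.1101],"fingers":0.4}
    - {"delta_pos":[0.5483,-0.035,0],"turn":[0,0,0.1101],"fingers":0.4}
    - {"delta_pos":[0.5483,-0.035,0],"turn":[0,0,0.1101],"fingers":0.4}
    - {"delta_pos":[0.5483,-0.035,0],"turn":[0,0,0.1101],"fingers":0.4}
    - {"delta_pos":[0.5483,-0.035,0],"turn":[0,0,0.1101],"fingers":0.4}
    - {"delta_pos":[0.5483,-0.035,0],"turn":[0,0,0.1101],"fingers":0.4}
    - {"delta_pos":[0.5483,-0.035,0],"turn":[0,0,0.1101],"fingers":0.4}
    - {"delta_pos":[0.5483,-0.035,0],"turn":[0,0,0.1101],"fingers":0.4}

```text
clock: 1.27
position: [0.548, -0.4153, 0.2426]
ee_rot: [0.991, -0.134, -0.0, 0.0]
ft_force: [-0.5, 0.5, -1.2]
grip_width: 0.601
grasp_force: 0.0
```

Run:
```python
from h import *
o=get_obs(); c=camera("wrist"); save(c,"d"); im=c["color"]
print(o["clock"],o["position"],o["ee_rot"],o["grip_width"],o["ft_force"],o["torque"])
hsv=cv2.cvtColor(im,cv2.COLOR_RGB2HSV); P=cloud(c,o)
red=((hsv[...,0]<6)|(hsv[...,0]>174))&(hsv[...,1]>180)&(hsv[...,2]>90)
n,l,s,ce=cv2.connectedComponentsWithStats(red.astype(np.uint8))
for i in range(1,n):
    if s[i,4]>80: print(s[i],ce[i].round(1),np.median(P[l==i],0).round(4),plane(c,[ce[i]],.038,o)[0].round(4),plane(c,[ce[i]],.027,o)[0].round(4))
```

```text
1.275 [ 0.54797777 -0.41533298  0.24255943] [ 9.91038016e-01 -1.33579320e-01 -1.08721442e-04  4.52648141e-04] 0.6007299020995545 [-0.53572842  0.47491025 -1.2052951 ] [-0.0251864  -0.04668992  0.00933705]
[248  94  20  21 312] [257.4 103.8] [ 0.6167 -0.4312  0.037 ] [ 0.6167 -0.4313  0.038 ] [ 0.6167 -0.4311  0.027 ]
[251 148  16  10 144] [258.3 152.6] [ 0.5634 -0.4176  0.0257] [ 0.5651 -0.418   0.038 ] [ 0.5635 -0.4174  0.027 ]
[251 159  16  54 832] [258.6 185.6] [ 0.5251 -0.4071  0.0259] [ 0.528  -0.4081  0.038 ] [ 0.5251 -0.4072  0.027 ]
[251 214  17   7 103] [259.1 216.9] [ 0.486  -0.3973  0.0256] [ 0.4905 -0.3983  0.038 ] [ 0.4863 -0.3971  0.027 ]
```

View pics/d.png

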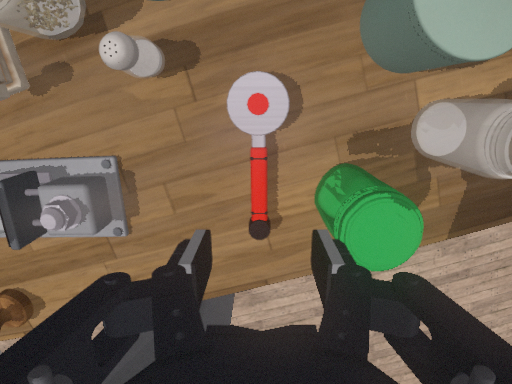

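The wrist view shows the wrench head button at (257,104) and the foot at (260,228), with the green jar at (370,220) clear of the fingers. Next I go down onto the handle.

```bash
python3 -c "
from h import *
print(go((.549,-.4135,.015),-14.7))"
```

```text
(array([ 0.0004, -0.0019,  0.2276]), array([ 0.0007, -0.    , -0.0111]))
```

To row units: 0.2275 m / 0.6 = 0.3792, 0.22 m / 0.6 = 0.3667, -0.011 rad / 6.2832 = -0.0018.

>>> move_arm:
  plan:
    - {"delta_pos":[0.0008,-0.0033,0.1],"turn":[0,0,-0.0018],"fingers":0.4}
    - {"delta_pos":[0.0008,-0.0033,0.2],"turn":[0,0,-0.0018],"fingers":0.4}
    - {"delta_pos":[0.0008,-0.0033,0.2833],"turn":[0,0,-0.0018],"fingers":0.4}
    - {"delta_pos":[0.0008,-0.0033,0.3417],"turn":[0,0,-0.0018],"fingers":0.4}
    - {"delta_pos":[0.0008,-0.0033,0.3667],"turn":[0,0,-0.0018],"fingers":0.4}
    - {"delta_pos":[0.0008,-0.0033,0.3792],"turn":[0,0,-0.0018],"fingers":0.4}
    - {"delta_pos":[0.0008,-0.0033,0.3792],"turn":[0,0,-0.0018],"fingers":0.4}
    - {"delta_pos":[0.0008,-0.0033,0.3792],"turn":[0,0,-0.0018],"fingers":0.4}

```text
clock: 2.33
position: [0.5513, -0.4124, 0.0164]
ee_rot: [0.992, -0.127, 0.001, 0.001]
ft_force: [-0.8, -0.2, 0.2]
grip_width: 0.6
grasp_force: 0.0
```

>>> move_arm:
  plan:
    - {"delta_pos":[0,0,0],"turn":[0,0,0],"fingers":0.9}
    - {"delta_pos":[0,0,0],"turn":[0,0,0],"fingers":0.9}
    - {"delta_pos":[0,0,0],"turn":[0,0,0],"fingers":0.9}
    - {"delta_pos":[0,0,0],"turn":[0,0,0],"fingers":0.9}
    - {"delta_pos":[0,0,0],"turn":[0,0,0],"fingers":0.9}
  force: 80

```text
clock: 2.95
position: [0.551, -0.4123, 0.0158]
ee_rot: [0.992, -0.127, 0.001, 0.0]
ft_force: [-1.4, 0.7, 5.3]
grip_width: 0.219
grasp_force: 79.3
```

```bash
python3 -c "
from h import *
print(go((.551,-.4123,.18),-14.6)); print(go((.51,-.297,.18),120))"
```

```text
(array([ 3.000e-04,  1.000e-04, -1.642e-01]), array([ 0.0006, -0.0012,  0.0005]))
(array([-0.0684, -0.1012, -0.1643]), array([ 1.8000e-03,  1.0000e-04, -2.3487e+00]))
```

To row units: -0.164 m / 0.6 = -0.2733, -0.11 m / 0.6 = -0.1833, -1.72 rad / 6.2832 = -0.2737.

>>> move_arm:
  plan:
    - {"delta_pos":[0,0,-0.0833],"turn":[0,0,0],"fingers":0.9}
    - {"delta_pos":[0,0,-0.1833],"turn":[0,0,0],"fingers":0.9}
    - {"delta_pos":[0,0,-0.2733],"turn":[0,0,-0.0159],"fingers":0.9}
    - {"delta_pos":[-0.0167,-0.025,-0.2733],"turn":[0,0,-0.0446],"fingers":0.9}
    - {"delta_pos":[-0.0333,-0.05,-0.2733],"turn":[0,0,-0.0732],"fingers":0.9}
    - {"delta_pos":[-0.05,-0.075,-0.2733],"turn":[0,0,-0.1019],"fingers":0.9}
    - {"delta_pos":[-0.0667,-0.1,-0.2733],"turn":[0,0,-0.1305],"fingers":0.9}
    - {"delta_pos":[-0.0833,-0.125,-0.2733],"turn":[0,0,-0.1592],"fingers":0.9}
    - {"delta_pos":[-0.1,-0.15,-0.2733],"turn":[0,0,-0.1878],"fingers":0.9}
    - {"delta_pos":[-0.1133,-0.1683,-0.2733],"turn":[0,0,-0.2165],"fingers":0.9}
    - {"delta_pos":[-0.1133,-0.1683,-0.2733],"turn":[0,0,-0.2451],"fingers":0.9}
    - {"delta_pos":[-0.1133,-0.1683,-0.2733],"turn":[0,0,-0.2737],"fingers":0.9}

```text
clock: 4.45
position: [0.5095, -0.2966, 0.1781]
ee_rot: [0.741, 0.671, -0.0, -0.001]
ft_force: [-0.7, -0.9, -4.6]
grip_width: 0.218
grasp_force: 79.6
```

To row units: -0.63 rad / 6.2832 = -0.1003.

>>> move_arm:
  plan:
    - {"delta_pos":[0,0,0],"turn":[0,0,-0.0286],"fingers":0.9}
    - {"delta_pos":[0,0,0],"turn":[0,0,-0.0573],"fingers":0.9}
    - {"delta_pos":[0,0,0],"turn":[0,0,-0.0859],"fingers":0.9}
    - {"delta_pos":[0,0,0],"turn":[0,0,-0.1003],"fingers":0.9}
    - {"delta_pos":[0,0,0],"turn":[0,0,-0.1003],"fingers":0.9}
    - {"delta_pos":[0,0,0],"turn":[0,0,-0.1003],"fingers":0.9}

```text
clock: 5.2
position: [0.5099, -0.2969, 0.1785]
ee_rot: [0.5, 0.866, -0.0, -0.0]
ft_force: [-0.6, 0.2, -4.4]
grip_width: 0.216
grasp_force: 79.5
```

Run:
```python
from h import *
import pickle
o=get_obs(); c=camera("wrist"); save(c,"e"); im=c["color"]; pickle.dump((o,c),open("e.pkl","wb"))
yaw=lambda o:np.degrees(2*np.arctan2(o["ee_rot"][1],o["ee_rot"][0]))
print(o["clock"],o["position"],yaw(o),o["ee_rot"],o["ft_force"],o["torque"],c["fx"])
hsv=cv2.cvtColor(im,cv2.COLOR_RGB2HSV); P=cloud(c,o)
red=((hsv[...,0]<6)|(hsv[...,0]>174))&(hsv[...,1]>180)&(hsv[...,2]>90)
n,l,s,ce=cv2.connectedComponentsWithStats(red.astype(np.uint8))
for i in range(1,n):
    if s[i,4]>80:
        m=np.median(P[l==i],0); t=Ro.from_quat(o["ee_rot"]).inv().apply(m-o["position"]); print(s[i],ce[i].round(1),m.round(4),"tool",t.round(4))
```

```text
5.2 [ 0.50990332 -0.29691512  0.17848847] 119.9579116488097 [ 5.00318031e-01  8.65841670e-01 -3.83545713e-05 -2.62193322e-04] [-0.56357422  0.21719193 -4.40921144] [-0.11670653 -0.0419936   0.02691303] 300.0102312491339
[ 232   79   63   54 1876] [265.5 105.2] [ 0.4769 -0.237   0.1993] tool [ 0.0684  0.0013 -0.0208]
[ 239  220   45   31 1108] [261.1 236.4] [ 0.5034 -0.2858  0.1882] tool [ 0.0129 -0.0001 -0.0097]
[ 241  253   41   77 2983] [260.7 290.9] [ 0.517  -0.3101  0.1886] tool [-0.0149 -0.0004 -0.0101]
```

View pics/e.png

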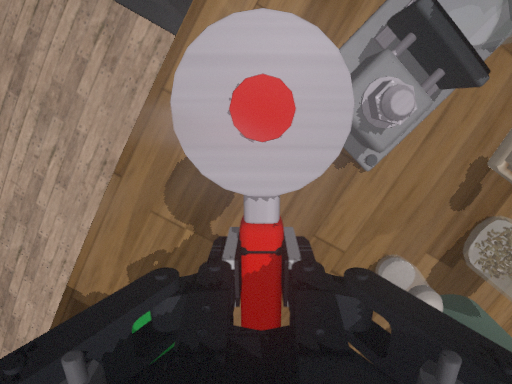

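The view shows the held wrench head at (262,106) and the vise housing with its nose at (400,102) and collar at (385,105), all clearly visible. Now I locate the nose axis precisely.

Run:
```python
from h import *
import pickle
o,c=pickle.load(open("e.pkl","rb")); P=cloud(c,o); im=c["color"]
reg=np.zeros(im.shape[:2],bool); reg[60:150,345:440]=True
for lo,hi in((.0865,.092),(.0765,.0795),(.056,.0615)):
    m=reg&(P[...,2]>lo)&(P[...,2]<hi)
    q=P[m]; (cx,cy),r=cv2.minEnclosingCircle(q[:,:2].astype(np.float32)*1000)
    v,u=np.nonzero(m); print(lo,len(q),q.mean(0).round(4),"enc",round(cx,1),round(cy,1),round(r,1),"px",u.mean(),v.mean())
# head disc: z of top, circle
m=(P[...,2]>.192)&(P[...,2]<.2)&(np.arange(384)[:,None]<200)
q=P[m].astype(np.float32); (cx,cy),r=cv2.minEnclosingCircle(q[:,:2]*1000); print("head",cx,cy,r,q.mean(0))
t=Ro.from_quat(o["ee_rot"]).inv().apply(np.array([cx/1000,cy/1000,.197])-o["position"]); print(t)
A=np.c_[q[:,:2],np.ones(len(q))]; print("tilt",np.linalg.lstsq(A,q[:,2],rcond=None)[0])
cv2.imwrite("pics/f.png",cv2.cvtColor(cv2.resize(im[0:190,330:512],None,fx=3,fy=3,interpolation=cv2.INTER_CUBIC),cv2.COLOR_RGB2BGR))
```

```text
0.0865 547 [ 0.5621 -0.1846  0.0879] enc 562.4 -184.4 10.7 px 401.51371115173674 102.21389396709324
0.0765 283 [ 0.5587 -0.1856  0.0774] enc 562.4 -184.3 17.2 px 390.9752650176678 100.91872791519435
0.056 2634 [ 0.5611 -0.1856  0.0575] enc 565.5 -185.2 36.9 px 383.1381928625664 102.2744874715262
head 475.71612548828125 -238.51968383789062 34.33316421508789 [ 0.4754268  -0.23690477  0.19752678]
[ 0.0676729  -0.00046505 -0.01848325]
tilt [ 0.00172374 -0.00542549  0.19542146]
```

View pics/f.png

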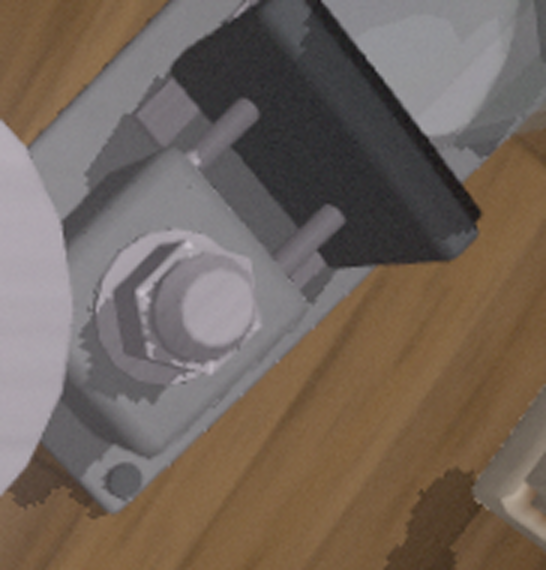

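```bash
cat >> h.py <<'E'
S=np.array([.5624,-.1844]); HX=.068; HY=.0002
def tcp(psi,z):
    p=np.radians(psi); x=np.array([np.cos(p),np.sin(p)]); y=np.array([np.sin(p),-np.cos(p)])
    return np.r_[S-HX*x-HY*y,z]
yaw=lambda o:np.degrees(2*np.arctan2(o["ee_rot"][1],o["ee_rot"][0]))
def report(o=None):
    o=o or get_obs(); r=o["position"][:2]-S; f=o["ft_force"]
    print("t",o["clock"],"pos",o["position"].round(4),"yaw",yaw(o).round(2),"F",f.round(2),"M",o["torque"].round(3),"axis moment",(r[0]*f[1]-r[1]*f[0]+o["torque"][2]).round(3))
    p=np.radians(yaw(o)); print("head err mm",((o["position"][:2]+HX*np.array([np.cos(p),np.sin(p)])-S)*1000).round(2))
E
python3 -c "
from h import *
for z in (.1785,.122,.097): print(go(tcp(120,z),120))
report()"
```

```text
(array([3.300e-03, 1.015e-01, 1.000e-04]), array([-0.0003, -0.0002, -0.0003]))
(array([0.0033, 0.1015, 0.0566]), array([-0.0003, -0.0002, -0.0003]))
(array([0.0033, 0.1015, 0.0816]), array([-0.0003, -0.0002, -0.0003]))
t 5.25 pos [ 0.51   -0.2969  0.1786] yaw 119.98 F [-0.36 -0.91 -4.47] M [-0.209 -0.065  0.019] axis moment 0.027
head err mm [-86.41 -53.64]
```

To row units: 0.1015 m / 0.6 = 0.1692, 0.065 m / 0.6 = 0.1083.

>>> move_arm:
  plan:
    - {"delta_pos":[0.0017,0.0667,0],"turn":[0,0,0],"fingers":0.9}
    - {"delta_pos":[0.0033,0.1333,0],"turn":[0,0,0],"fingers":0.9}
    - {"delta_pos":[0.0058,0.1692,0],"turn":[0,0,0],"fingers":0.9}
    - {"delta_pos":[0.0058,0.1692,0.0333],"turn":[0,0,0],"fingers":0.9}
    - {"delta_pos":[0.0058,0.1692,0.0833],"turn":[0,0,0],"fingers":0.9}
    - {"delta_pos":[0.0058,0.1692,0.1083],"turn":[0,0,0],"fingers":0.9}
    - {"delta_pos":[0.0058,0.1692,0.12],"turn":[0,0,0],"fingers":0.9}
    - {"delta_pos":[0.0058,0.1692,0.1267],"turn":[0,0,0],"fingers":0.9}
    - {"delta_pos":[0.0058,0.1692,0.1267],"turn":[0,0,0],"fingers":0.9}

```text
clock: 6.38
position: [0.5964, -0.2433, 0.1033]
ee_rot: [0.499, 0.866, 0.0, 0.0]
ft_force: [-0.2, -0.2, -4.2]
grip_width: 0.215
grasp_force: 79.5
```

```bash
python3 -c "
from h import *
report()"
```

```text
t 6.375 pos [ 0.5964 -0.2433  0.1033] yaw 120.07 F [-0.16 -0.18 -4.25] M [-0.284 -0.135  0.016] axis moment 0.0
head err mm [-0.06 -0.02]
```

To row units: 0.01 m / 0.6 = 0.0167, 0.009 m / 0.6 = 0.015.

>>> move_arm:
  plan:
    - {"delta_pos":[0,0,0.0067],"turn":[0,0,0],"fingers":0.9}
    - {"delta_pos":[0,0,0.0117],"turn":[0,0,0],"fingers":0.9}
    - {"delta_pos":[0,0,0.015],"turn":[0,0,0],"fingers":0.9}
    - {"delta_pos":[0,0,0.0167],"turn":[0,0,0],"fingers":0.9}
    - {"delta_pos":[0,0,0.0167],"turn":[0,0,0],"fingers":0.9}

```text
clock: 7.0
position: [0.5963, -0.2428, 0.0928]
ee_rot: [0.499, 0.866, 0.0, 0.0]
ft_force: [0.6, 0.7, -5.4]
grip_width: 0.214
grasp_force: 79.7
```

```bash
python3 -c "
from h import *
report()"
```

```text
t 7.0 pos [ 0.5963 -0.2428  0.0928] yaw 120.09 F [ 0.63  0.68 -5.4 ] M [ 0.083 -0.271 -0.075] axis moment -0.015
head err mm [-0.16  0.4 ]
```

To row units: 0.003 m / 0.6 = 0.005, 0.002 m / 0.6 = 0.0033.

>>> move_arm:
  plan:
    - {"delta_pos":[0,0,0.0017],"turn":[0,0,0],"fingers":0.9}
    - {"delta_pos":[0,0,0.0033],"turn":[0,0,0],"fingers":0.9}
    - {"delta_pos":[0,0,0.005],"turn":[0,0,0],"fingers":0.9}
    - {"delta_pos":[0,0,0.005],"turn":[0,0,0],"fingers":0.9}

```text
clock: 7.5
position: [0.5963, -0.2429, 0.0898]
ee_rot: [0.499, 0.866, 0.0, 0.0]
ft_force: [-0.0, 1.0, -4.0]
grip_width: 0.218
grasp_force: 79.8
```

```bash
python3 -c "
from h import *
report()"
```

```text
t 7.5 pos [ 0.5963 -0.2429  0.0898] yaw 120.09 F [-0.    1.05 -4.03] M [ 0.288 -0.166 -0.152] axis moment -0.117
head err mm [-0.19  0.35]
```

```bash
cat >> h.py <<'E'
def head():
    o=get_obs(); c=camera("wrist"); P=cloud(c,o); R=Ro.from_quat(o["ee_rot"])
    T=R.inv().apply((P-o["position"]).reshape(-1,3)).reshape(P.shape)
    z0=np.median(T[95:125,245:280,2]); m=(abs(T[...,2]-z0)<.008)&(np.arange(384)[:,None]<200)&(np.hypot(T[...,0]-HX,T[...,1])<.04)
    q=T[m].astype(np.float32); (x,y),r=cv2.minEnclosingCircle(q[:,:2]*1000)
    w=P[m]; A=np.c_[w[:,:2]-S,np.ones(len(w))]; g=np.linalg.lstsq(A,w[:,2],rcond=None)[0]
    print("head tool mm",round(x,1),round(y,1),round(r,1),"world tilt",g[:2].round(3),"top z at shaft",g[2].round(4),"underside ~",(np.median(w[:,2])-.036).round(4))
    return o,c,P
E
python3 -c "
from h import *
o,c,P=head(); report(); save(c,'g')"
```

```text
head tool mm 67.7 0.3 34.1 world tilt [ 0.002 -0.004] top z at shaft 0.109 underside ~ 0.0728
t 7.55 pos [ 0.5963 -0.2429  0.0898] yaw 120.09 F [ 1.07  2.68 -3.8 ] M [ 0.304 -0.202 -0.159] axis moment -0.005
head err mm [-0.2   0.34]
```

To row units: 0.008 m / 0.6 = 0.0133, 0.004 m / 0.6 = 0.0067.

>>> move_arm:
  plan:
    - {"delta_pos":[0,0,0.0033],"turn":[0,0,0],"fingers":0.9}
    - {"delta_pos":[0,0,0.0067],"turn":[0,0,0],"fingers":0.9}
    - {"delta_pos":[0,0,0.01],"turn":[0,0,0],"fingers":0.9}
    - {"delta_pos":[0,0,0.0133],"turn":[0,0,0],"fingers":0.9}
    - {"delta_pos":[0,0,0.0133],"turn":[0,0,0],"fingers":0.9}

```text
clock: 8.18
position: [0.5962, -0.243, 0.0816]
ee_rot: [0.499, 0.866, 0.0, -0.0]
ft_force: [1.0, 2.6, -3.5]
grip_width: 0.216
grasp_force: 79.9
```

```bash
python3 -c "
from h import *
report();o,c,P=head()"
```

```text
t 8.175 pos [ 0.5962 -0.243   0.0816] yaw 120.09 F [ 1.02  2.56 -3.52] M [ 0.553 -0.327 -0.172] axis moment -0.026
head err mm [-0.26  0.28]
head tool mm 67.8 0.5 34.2 world tilt [ 0.001 -0.004] top z at shaft 0.1009 underside ~ 0.0647
```

To row units: 0.0045 m / 0.6 = 0.0075, 0.003 m / 0.6 = 0.005.

>>> move_arm:
  plan:
    - {"delta_pos":[0,0,0.0025],"turn":[0,0,0],"fingers":0.9}
    - {"delta_pos":[0,0,0.005],"turn":[0,0,0],"fingers":0.9}
    - {"delta_pos":[0,0,0.0075],"turn":[0,0,0],"fingers":0.9}
    - {"delta_pos":[0,0,0.0075],"turn":[0,0,0],"fingers":0.9}
    - {"delta_pos":[0,0,0.0075],"turn":[0,0,0],"fingers":0.9}

```text
clock: 8.85
position: [0.5962, -0.243, 0.0773]
ee_rot: [0.499, 0.866, 0.0, -0.0]
ft_force: [2.4, 3.7, -3.0]
grip_width: 0.215
grasp_force: 79.9
```

```bash
python3 -c "
from h import *
report();o,c,P=head()"
```

```text
t 8.85 pos [ 0.5962 -0.243   0.0773] yaw 120.09 F [ 2.42  3.73 -3.02] M [ 0.717 -0.331 -0.199] axis moment 0.069
head err mm [-0.25  0.27]
head tool mm 67.4 0.7 34.2 world tilt [ 0.001 -0.004] top z at shaft 0.0966 underside ~ 0.0604
```

```bash
cat >> h.py <<'E'
def arc(angs,hx=.0678,hy=.0004):
    for a in angs:
        c,s=np.cos(a),np.sin(a); print([round(hx-(c*hx-s*hy),4),round(hy-(s*hx+c*hy),4),0],"turn",round(a,3))
E
python3 -c "
from h import *
arc(np.arange(1,13)*.09)"
```

```text
[np.float64(0.0003), np.float64(-0.0061), 0] turn 0.09
[np.float64(0.0012), np.float64(-0.0121), 0] turn 0.18
[np.float64(0.0026), np.float64(-0.0181), 0] turn 0.27
[np.float64(0.0045), np.float64(-0.0239), 0] turn 0.36
[np.float64(0.0069), np.float64(-0.0295), 0] turn 0.45
[np.float64(0.0099), np.float64(-0.0348), 0] turn 0.54
[np.float64(0.0133), np.float64(-0.0399), 0] turn 0.63
[np.float64(0.0171), np.float64(-0.0446), 0] turn 0.72
[np.float64(0.0213), np.float64(-0.049), 0] turn 0.81
[np.float64(0.026), np.float64(-0.053), 0] turn 0.9
[np.float64(0.0309), np.float64(-0.0565), 0] turn 0.99
[np.float64(0.0362), np.float64(-0.0596), 0] turn 1.08
```

To row units: -0.0348 m / 0.6 = -0.058, -0.0295 m / 0.6 = -0.0492, 0.54 rad / 6.2832 = 0.0859.

>>> move_arm:
  plan:
    - {"delta_pos":[0.0005,-0.0102,0],"turn":[0,0,0.0143],"fingers":0.9}
    - {"delta_pos":[0.002,-0.0202,0],"turn":[0,0,0.0286],"fingers":0.9}
    - {"delta_pos":[0.0043,-0.0302,0],"turn":[0,0,0.043],"fingers":0.9}
    - {"delta_pos":[0.0075,-0.0398,0],"turn":[0,0,0.0573],"fingers":0.9}
    - {"delta_pos":[0.0115,-0.0492,0],"turn":[0,0,0.0716],"fingers":0.9}
    - {"delta_pos":[0.0165,-0.058,0],"turn":[0,0,0.0859],"fingers":0.9}

```text
clock: 9.65
position: [0.5612, -0.2517, 0.0772]
ee_rot: [0.713, 0.701, 0.0, 0.0]
ft_force: [3.8, 3.3, -6.0]
grip_width: 0.216
grasp_force: 79.4
```

```bash
python3 -c "
from h import *
report();o,c,P=head()"
```

```text
t 9.65 pos [ 0.5612 -0.2517  0.0772] yaw 89.04 F [ 3.81  3.29 -6.04] M [ 0.522 -0.675  0.308] axis moment 0.56
head err mm [-0.05  0.71]
head tool mm 67.5 0.6 34.1 world tilt [-0.001 -0.007] top z at shaft 0.0962 underside ~ 0.0601
```

To row units: -0.0348 m / 0.6 = -0.058, -0.0295 m / 0.6 = -0.0492, 0.54 rad / 6.2832 = 0.0859.

>>> move_arm:
  plan:
    - {"delta_pos":[0,-0.0102,0],"turn":[0,0,0.0143],"fingers":0.9}
    - {"delta_pos":[0.0012,-0.0202,0],"turn":[0,0,0.0286],"fingers":0.9}
    - {"delta_pos":[0.0035,-0.0302,0],"turn":[0,0,0.043],"fingers":0.9}
    - {"delta_pos":[0.0067,-0.0398,0],"turn":[0,0,0.0573],"fingers":0.9}
    - {"delta_pos":[0.0107,-0.0492,0],"turn":[0,0,0.0716],"fingers":0.9}
    - {"delta_pos":[0.0157,-0.058,0],"turn":[0,0,0.0859],"fingers":0.9}

```text
clock: 10.45
position: [0.5265, -0.2415, 0.0772]
ee_rot: [0.874, 0.486, 0.0, -0.0]
ft_force: [3.7, 3.9, -6.1]
grip_width: 0.216
grasp_force: 79.4
```

Run:
```python
from h import *
report();o,c,P=head(); save(c,"g")
c=camera("top");P=cloud(c)
cv2.imwrite("pics/h.png",cv2.cvtColor(cv2.resize(c["color"][150:240,160:290],None,fx=5,fy=5,interpolation=cv2.INTER_CUBIC),cv2.COLOR_RGB2BGR))
import pickle
P0=cloud(pickle.load(open("c0.pkl","rb"))[1]["top"]); ey=np.array([.2334,.9724])
for Q in(P0,P):
    m=np.zeros(Q.shape[:2],bool); m[150:240,170:280]=True
    y=(Q[...,:2]-S)@ey; x=(Q[...,:2]-S)@np.array([.9724,-.2334])
    j=m&(Q[...,2]>.066)&(Q[...,2]<.078)&(y>.05)&(y<.1)&(abs(x)<.044); print("jaw y",j.sum(),np.percentile(y[j],[5,50,95]).round(4))
    l=m&(Q[...,2]>.135)&(Q[...,2]<.146)&(y>.06); q=np.c_[x[l],y[l]]; print("lid",cv2.minEnclosingCircle((q*1000).astype(np.float32)))
```

```text
t 10.45 pos [ 0.5265 -0.2415  0.0772] yaw 58.21 F [ 3.66  3.9  -6.13] M [ 0.725 -0.596  0.481] axis moment 0.55
head err mm [-0.03  0.71]
head tool mm 67.9 0.4 34.1 world tilt [-0.004 -0.006] top z at shaft 0.0962 underside ~ 0.0601
jaw y 155 [0.058  0.0654 0.0866]
lid ((-0.26202717423439026, 122.47358703613281), 39.63215255737305)
jaw y 166 [0.0654 0.0729 0.0836]
lid ((-0.5396386384963989, 122.44884490966797), 39.329917907714844)
```

View pics/h.png

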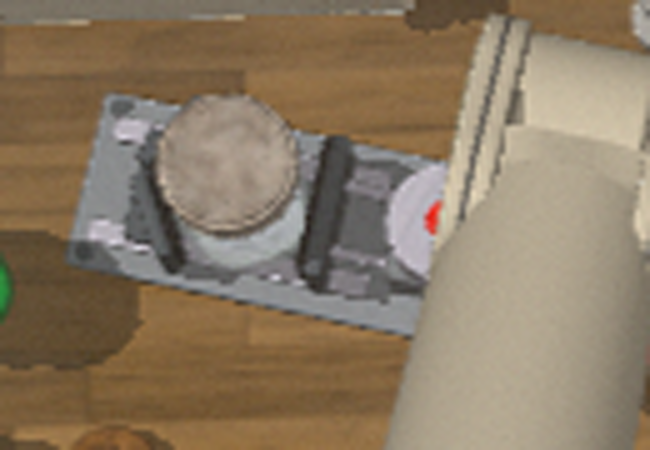

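To row units: -0.0121 m / 0.6 = -0.0202, -0.0061 m / 0.6 = -0.0102, 0.18 rad / 6.2832 = 0.0286.

>>> move_arm:
  plan:
    - {"delta_pos":[-0.0002,-0.0102,0],"turn":[0,0,0.0143],"fingers":0.9}
    - {"delta_pos":[0.0013,-0.0202,0],"turn":[0,0,0.0286],"fingers":0.9}

```text
clock: 10.8
position: [0.5169, -0.2343, 0.0771]
ee_rot: [0.914, 0.407, 0.0, -0.0]
ft_force: [3.4, 5.1, -6.2]
grip_width: 0.215
grasp_force: 79.3
```

```bash
python3 -c "
from h import *
report()"
```

```text
t 10.8 pos [ 0.5169 -0.2343  0.0771] yaw 47.99 F [ 3.36  5.11 -6.17] M [ 0.952 -0.565  0.598] axis moment 0.533
head err mm [-0.02  0.61]
```

To row units: -0.0121 m / 0.6 = -0.0202, -0.0061 m / 0.6 = -0.0102, 0.18 rad / 6.2832 = 0.0286.

>>> move_arm:
  plan:
    - {"delta_pos":[0.0005,-0.0102,0],"turn":[0,0,0.0143],"fingers":0.9}
    - {"delta_pos":[0.002,-0.0202,0],"turn":[0,0,0.0286],"fingers":0.9}

```text
clock: 11.05
position: [0.5086, -0.2254, 0.0772]
ee_rot: [0.946, 0.323, -0.0, -0.0]
ft_force: [2.9, 4.3, -6.6]
grip_width: 0.21
grasp_force: 79.4
```

```bash
python3 -c "
from h import *
report()"
```

```text
t 11.05 pos [ 0.5086 -0.2254  0.0772] yaw 37.68 F [ 2.91  4.33 -6.58] M [ 0.846 -0.447  0.671] axis moment 0.557
head err mm [0.  0.6]
```

To row units: -0.0121 m / 0.6 = -0.0202, -0.0061 m / 0.6 = -0.0102, 0.18 rad / 6.2832 = 0.0286.

>>> move_arm:
  plan:
    - {"delta_pos":[0.0005,-0.0102,0],"turn":[0,0,0.0143],"fingers":0.9}
    - {"delta_pos":[0.002,-0.0202,0],"turn":[0,0,0.0286],"fingers":0.9}

```text
clock: 11.3
position: [0.502, -0.2151, 0.0772]
ee_rot: [0.972, 0.237, -0.0, -0.0]
ft_force: [2.7, 5.1, -6.8]
grip_width: 0.214
grasp_force: 79.5
```

```bash
python3 -c "
from h import *
report()"
```

```text
t 11.3 pos [ 0.502  -0.2151  0.0772] yaw 27.37 F [ 2.66  5.1  -6.77] M [ 0.882 -0.318  0.717] axis moment 0.49
head err mm [-0.    0.57]
```

To row units: -0.0061 m / 0.6 = -0.0102, 0.0003 m / 0.6 = 0.0005, 0.09 rad / 6.2832 = 0.0143.

>>> move_arm:
  plan:
    - {"delta_pos":[0.0005,-0.0102,0],"turn":[0,0,0.0143],"fingers":0.9}

```text
clock: 11.42
position: [0.4994, -0.2096, 0.0771]
ee_rot: [0.981, 0.193, -0.0, -0.0]
ft_force: [2.4, 4.9, -6.1]
grip_width: 0.218
grasp_force: 79.5
```

```bash
cat >> h.py <<'E'
def vis():
    Q=cloud(camera("top")); ey=np.array([.2334,.9724])
    m=np.zeros(Q.shape[:2],bool); m[150:240,170:280]=True
    y=(Q[...,:2]-S)@ey; x=(Q[...,:2]-S)@np.array([.9724,-.2334])
    j=m&(Q[...,2]>.066)&(Q[...,2]<.078)&(y>.05)&(y<.1)&(abs(x)<.044); print("jaw y (start .0654)",np.median(y[j]).round(4))
    l=m&(Q[...,2]>.135)&(Q[...,2]<.146)&(y>.06); q=np.c_[x[l],y[l]]; print("lid (start 122.5)",cv2.minEnclosingCircle((q*1000).astype(np.float32)),q.mean(0).round(4))
E
python3 -c "
from h import *
report(); vis()"
```

```text
t 11.425 pos [ 0.4994 -0.2096  0.0771] yaw 22.21 F [ 2.4   4.91 -6.09] M [ 0.867 -0.275  0.807] axis moment 0.558
head err mm [-0.05  0.55]
jaw y (start .0654) 0.0788
lid (start 122.5) ((-0.012005697004497051, 125.54424285888672), 38.96280288696289) [-0.001  0.125]
```

To row units: -0.0061 m / 0.6 = -0.0102, 0.0003 m / 0.6 = 0.0005, 0.09 rad / 6.2832 = 0.0143.

>>> move_arm:
  plan:
    - {"delta_pos":[0.0005,-0.0102,0],"turn":[0,0,0.0143],"fingers":0.9}

```text
clock: 11.6
position: [0.4974, -0.204, 0.0771]
ee_rot: [0.989, 0.149, -0.0, -0.0]
ft_force: [1.3, 4.7, -5.4]
grip_width: 0.218
grasp_force: 79.6
```

```bash
python3 -c "
from h import *
report()"
```

```text
t 11.6 pos [ 0.4974 -0.204   0.0771] yaw 17.14 F [ 1.28  4.67 -5.44] M [ 0.952 -0.198  0.754] axis moment 0.475
head err mm [-0.04  0.43]
```

To row units: -0.0061 m / 0.6 = -0.0102, 0.0003 m / 0.6 = 0.0005, 0.09 rad / 6.2832 = 0.0143.

>>> move_arm:
  plan:
    - {"delta_pos":[0.0005,-0.0102,0],"turn":[0,0,0.0143],"fingers":0.9}

```text
clock: 11.72
position: [0.4958, -0.198, 0.0771]
ee_rot: [0.995, 0.104, -0.001, -0.0]
ft_force: [1.7, 4.5, -6.1]
grip_width: 0.216
grasp_force: 79.6
```

```bash
python3 -c "
from h import *
report();vis()"
```

```text
t 11.725 pos [ 0.4958 -0.198   0.0771] yaw 11.94 F [ 1.68  4.52 -6.12] M [ 0.917 -0.065  0.869] axis moment 0.591
head err mm [-0.09  0.47]
jaw y (start .0654) 0.0798
lid (start 122.5) ((-0.09716591238975525, 127.23432159423828), 39.603965759277344) [-0.0007  0.1266]
```

To row units: -0.0061 m / 0.6 = -0.0102, 0.0002 m / 0.6 = 0.0003, 0.09 rad / 6.2832 = 0.0143.

>>> move_arm:
  plan:
    - {"delta_pos":[0.0003,-0.0102,0],"turn":[0,0,0.0143],"fingers":0.9}

```text
clock: 11.9
position: [0.4948, -0.1922, 0.0771]
ee_rot: [0.998, 0.06, -0.0, -0.0]
ft_force: [1.1, 4.5, -4.8]
grip_width: 0.212
grasp_force: 79.7
```

```bash
python3 -c "
from h import *
report()"
```

```text
t 11.9 pos [ 0.4948 -0.1922  0.0771] yaw 6.87 F [ 1.08  4.46 -4.82] M [ 0.865 -0.088  0.963] axis moment 0.669
head err mm [-0.1   0.32]
```

To row units: -0.0061 m / 0.6 = -0.0102, 0.0002 m / 0.6 = 0.0003, 0.09 rad / 6.2832 = 0.0143.

>>> move_arm:
  plan:
    - {"delta_pos":[0.0003,-0.0102,0],"turn":[0,0,0.0143],"fingers":0.9}

```text
clock: 12.02
position: [0.4943, -0.1861, 0.0772]
ee_rot: [1.0, 0.015, -0.0, 0.0]
ft_force: [1.0, 3.8, -5.1]
grip_width: 0.216
grasp_force: 79.8
```

```bash
python3 -c "
from h import *
report();vis()"
```

```text
t 12.025 pos [ 0.4943 -0.1861  0.0772] yaw 1.66 F [ 1.02  3.8  -5.12] M [ 0.952 -0.069  1.027] axis moment 0.77
head err mm [-0.15  0.28]
jaw y (start .0654) 0.0802
lid (start 122.5) ((-0.23765330016613007, 126.2817153930664), 39.486549377441406) [-0.0013  0.1263]
```

To row units: -0.002 m / 0.6 = -0.0033, 0.03 rad / 6.2832 = 0.0048.

>>> move_arm:
  plan:
    - {"delta_pos":[0,-0.0033,0],"turn":[0,0,0.0048],"fingers":0.9}

```text
clock: 12.2
position: [0.4942, -0.1842, 0.0772]
ee_rot: [1.0, 0.0, -0.0, 0.0]
ft_force: [0.0, 5.4, -5.6]
grip_width: 0.218
grasp_force: 79.8
```

```bash
python3 -c "
from h import *
report();camera('top');report();camera('top');report();camera('top');report()"
```

```text
t 12.2 pos [ 0.4942 -0.1842  0.0772] yaw 0.0 F [ 0.04  5.36 -5.62] M [1.072 0.147 1.146] axis moment 0.781
head err mm [-0.18  0.17]
t 12.25 pos [ 0.4942 -0.184   0.0772] yaw -0.14 F [ 0.07  4.18 -5.33] M [0.933 0.2   1.055] axis moment 0.769
head err mm [-0.16  0.25]
t 12.3 pos [ 0.4942 -0.1841  0.0772] yaw -0.08 F [-0.13  5.44 -4.91] M [1.263 0.161 1.128] axis moment 0.758
head err mm [-0.17  0.24]
t 12.35 pos [ 0.4943 -0.1841  0.0772] yaw -0.07 F [-0.83  6.02 -5.79] M [1.264 0.186 1.077] axis moment 0.668
head err mm [-0.14  0.23]
```

>>> move_arm:
  plan:
    - {"delta_pos":[0,0,0],"turn":[0,0,0],"fingers":0.9}
    - {"delta_pos":[0,0,0],"turn":[0,0,0],"fingers":0.9}

```text
clock: 12.6
position: [0.4943, -0.1841, 0.0772]
ee_rot: [1.0, -0.001, -0.0, -0.0]
ft_force: [-0.1, 5.9, -5.1]
grip_width: 0.219
grasp_force: 79.9
```

```bash
python3 -c "
from h import *
report();camera('top');report();camera('top');report();camera('top');report()"
```

```text
t 12.6 pos [ 0.4943 -0.1841  0.0772] yaw -0.07 F [-0.13  5.87 -5.09] M [1.208 0.208 1.114] axis moment 0.714
head err mm [-0.14  0.22]
t 12.65 pos [ 0.4943 -0.1841  0.0772] yaw -0.07 F [ 0.65  5.04 -5.87] M [1.282 0.186 1.156] axis moment 0.812
head err mm [-0.14  0.2 ]
t 12.7 pos [ 0.4942 -0.1841  0.0771] yaw -0.07 F [-0.05  5.26 -5.89] M [1.265 0.193 1.14 ] axis moment 0.781
head err mm [-0.18  0.22]
t 12.75 pos [ 0.4942 -0.1841  0.0772] yaw -0.06 F [ 0.02  4.76 -5.43] M [1.231 0.205 1.157] axis moment 0.832
head err mm [-0.19  0.24]
```

Torque at the shaft rose clearly, from about 0.53 to 0.77 N m, and the jar has stopped in the V, so I stop here. Now I ease the wrench back and lift it off.

To row units: 0.0068 m / 0.6 = 0.0113, 0.0003 m / 0.6 = 0.0005, -0.1 rad / 6.2832 = -0.0159.

>>> move_arm:
  plan:
    - {"delta_pos":[0.0002,0.0057,0],"turn":[0,0,-0.008],"fingers":0.9}
    - {"delta_pos":[0.0005,0.0113,0],"turn":[0,0,-0.0159],"fingers":0.9}
    - {"delta_pos":[0.0005,0.0113,0],"turn":[0,0,-0.0159],"fingers":0.9}

```text
clock: 13.12
position: [0.4946, -0.1904, 0.0771]
ee_rot: [0.999, 0.049, -0.0, -0.001]
ft_force: [0.2, 8.6, -5.2]
grip_width: 0.215
grasp_force: 79.7
```

```bash
python3 -c "
from h import *
report();vis();report()"
```

```text
t 13.125 pos [ 0.4946 -0.1904  0.0771] yaw 5.66 F [ 0.23  8.55 -5.21] M [1.763 0.161 0.482] axis moment -0.097
head err mm [-0.17  0.68]
jaw y (start .0654) 0.0798
lid (start 122.5) ((-1.465665340423584, 127.90357971191406), 39.78774642944336) [-0.0008  0.1266]
t 13.175 pos [ 0.4946 -0.1904  0.0771] yaw 5.63 F [-0.5   8.31 -4.23] M [1.726 0.15  0.53 ] axis moment -0.036
head err mm [-0.15  0.67]
```

To row units: -0.008 m / 0.6 = -0.0133, -0.005 m / 0.6 = -0.0083.

>>> move_arm:
  plan:
    - {"delta_pos":[0,-0.0008,-0.0033],"turn":[0,0,0],"fingers":0.9}
    - {"delta_pos":[0,-0.0008,-0.0083],"turn":[0,0,0],"fingers":0.9}
    - {"delta_pos":[0,-0.0008,-0.0133],"turn":[0,0,0],"fingers":0.9}

```text
clock: 13.55
position: [0.4945, -0.1904, 0.0849]
ee_rot: [0.999, 0.049, -0.0, -0.0]
ft_force: [3.3, 4.4, -8.9]
grip_width: 0.221
grasp_force: 79.5
```

```bash
python3 -c "
from h import *
report();head();vis()"
```

```text
t 13.55 pos [ 0.4945 -0.1904  0.0849] yaw 5.59 F [ 3.29  4.44 -8.86] M [ 1.124 -0.163  0.405] axis moment 0.123
head err mm [-0.22  0.65]
head tool mm 68.7 0.8 33.9 world tilt [-0.016 -0.001] top z at shaft 0.1034 underside ~ 0.0672
jaw y (start .0654) 0.08
lid (start 122.5) ((-0.35299307107925415, 127.23808288574219), 39.23562240600586) [-0.0009  0.1271]
```

Lifting freely, so I continue up and clear.

To row units: -0.1 m / 0.6 = -0.1667, -0.085 m / 0.6 = -0.1417.

>>> move_arm:
  plan:
    - {"delta_pos":[0,0,-0.0067],"turn":[0,0,0],"fingers":0.9}
    - {"delta_pos":[0,0,-0.015],"turn":[0,0,0],"fingers":0.9}
    - {"delta_pos":[0,0,-0.025],"turn":[0,0,0],"fingers":0.9}
    - {"delta_pos":[0,0,-0.0417],"turn":[0,0,0],"fingers":0.9}
    - {"delta_pos":[0,0,-0.0833],"turn":[0,0,0],"fingers":0.9}
    - {"delta_pos":[0,0,-0.1417],"turn":[0,0,0],"fingers":0.9}
    - {"delta_pos":[0,0,-0.1667],"turn":[0,0,0],"fingers":0.9}
    - {"delta_pos":[0,0,-0.1667],"turn":[0,0,0],"fingers":0.9}

```text
clock: 14.65
position: [0.495, -0.1911, 0.1862]
ee_rot: [0.999, 0.048, 0.001, 0.001]
ft_force: [-0.0, 0.6, -5.1]
grip_width: 0.218
grasp_force: 80.3
```

```bash
python3 -c "
from h import *
report();head();vis();print(go((.551,-.4123,.183),-14.6));print(go((.551,-.4123,.0175),-14.6))"
```

```text
t 14.65 pos [ 0.495  -0.1911  0.1862] yaw 5.47 F [-0.01  0.61 -5.12] M [-0.015  0.222 -0.001] axis moment -0.042
head err mm [ 0.31 -0.23]
head tool mm 68.2 1.6 34.5 world tilt [-0.006 -0.002] top z at shaft 0.2054 underside ~ 0.1692
jaw y (start .0654) 0.0862
lid (start 122.5) ((0.023463189601898193, 126.78756713867188), 39.46669387817383) [0.     0.1269]
(array([0.0356, 0.2261, 0.001 ]), array([-1.000e-04,  1.500e-03,  3.505e-01]))
(array([0.0358, 0.2262, 0.1665]), array([-1.000e-04,  1.500e-03,  3.505e-01]))
```

To row units: 0.226 m / 0.6 = 0.3767, 0.01 m / 0.6 = 0.0167, 0.35 rad / 6.2832 = 0.0557.

>>> move_arm:
  plan:
    - {"delta_pos":[0.0167,0.0833,0],"turn":[0,0,0.0143],"fingers":0.9}
    - {"delta_pos":[0.03,0.1833,0],"turn":[0,0,0.0286],"fingers":0.9}
    - {"delta_pos":[0.045,0.2833,0],"turn":[0,0,0.043],"fingers":0.9}
    - {"delta_pos":[0.06,0.3767,0],"turn":[0,0,0.0557],"fingers":0.9}
    - {"delta_pos":[0.06,0.3767,0.05],"turn":[0,0,0.0557],"fingers":0.9}
    - {"delta_pos":[0.06,0.3767,0.1333],"turn":[0,0,0.0557],"fingers":0.9}
    - {"delta_pos":[0.06,0.3767,0.2083],"turn":[0,0,0.0557],"fingers":0.9}
    - {"delta_pos":[0.06,0.3767,0.25],"turn":[0,0,0.0557],"fingers":0.9}
    - {"delta_pos":[0.06,0.3767,0.2667],"turn":[0,0,0.0557],"fingers":0.9}
    - {"delta_pos":[0.06,0.3767,0.275],"turn":[0,0,0.0557],"fingers":0.9}
    - {"delta_pos":[0.06,0.3767,0.2767],"turn":[0,0,0.0557],"fingers":0.9}
    - {"delta_pos":[0.06,0.3767,0.2767],"turn":[0,0,0.0557],"fingers":0.9}

```text
clock: 16.25
position: [0.5526, -0.4125, 0.0204]
ee_rot: [0.992, -0.127, 0.001, 0.0]
ft_force: [0.7, 0.2, -4.9]
grip_width: 0.214
grasp_force: 80.1
```

```bash
python3 -c "
from h import *
report();head();vis()"
```

```text
t 16.25 pos [ 0.5526 -0.4125  0.0204] yaw -14.57 F [ 0.69  0.19 -4.9 ] M [ 0.081  0.128 -0.019] axis moment 0.137
head err mm [  55.99 -245.25]
head tool mm 68.8 1.0 34.1 world tilt [-0.005  0.001] top z at shaft 0.04 underside ~ 0.0033
jaw y (start .0654) 0.0797
lid (start 122.5) ((-0.6816532611846924, 127.04753112792969), 39.269134521484375) [-0.0011  0.1266]
```

To row units: -0.2 m / 0.6 = -0.3333, -0.14 m / 0.6 = -0.2333.

>>> move_arm:
  plan:
    - {"delta_pos":[0,0,0.0025],"turn":[0,0,0],"fingers":0.9}
    - {"delta_pos":[0,0,0.005],"turn":[0,0,0],"fingers":0.9}
    - {"delta_pos":[0,0,0.005],"turn":[0,0,0],"fingers":0.9}
    - {"delta_pos":[0,0,0.005],"turn":[0,0,0],"fingers":0.4}
    - {"delta_pos":[0,0,0.005],"turn":[0,0,0],"fingers":0.4}
    - {"delta_pos":[0,0,0.005],"turn":[0,0,0],"fingers":0.4}
    - {"delta_pos":[0,0,0.005],"turn":[0,0,0],"fingers":0.4}
    - {"delta_pos":[0,0,-0.0333],"turn":[0,0,0],"fingers":0.4}
    - {"delta_pos":[0,0,-0.1333],"turn":[0,0,0],"fingers":0.4}
    - {"delta_pos":[0,0,-0.2333],"turn":[0,0,0],"fingers":0.4}
    - {"delta_pos":[0,0,-0.3333],"turn":[0,0,0],"fingers":0.4}
    - {"delta_pos":[0,0,-0.3333],"turn":[0,0,0],"fingers":0.4}

```text
clock: 17.85
position: [0.5541, -0.4136, 0.226]
ee_rot: [0.992, -0.127, 0.005, 0.002]
ft_force: [0.2, -0.4, -0.3]
grip_width: 0.602
grasp_force: 0.0
```

```bash
python3 -c "
from h import *
report();head();c=camera('wrist');save(c,'i');vis()"
```

```text
t 17.85 pos [ 0.5541 -0.4136  0.226 ] yaw -14.58 F [ 0.21 -0.37 -0.29] M [-0.017 -0.003 -0.029] axis moment 0.022
head err mm [  57.49 -246.3 ]
head tool mm 64.4 0.1 34.9 world tilt [-0.001 -0.002] top z at shaft 0.0347 underside ~ -0.0009
jaw y (start .0654) 0.08
lid (start 122.5) ((-0.1884806603193283, 127.98524475097656), 39.60438537597656) [-0.0007  0.1267]
```

View pics/i.png

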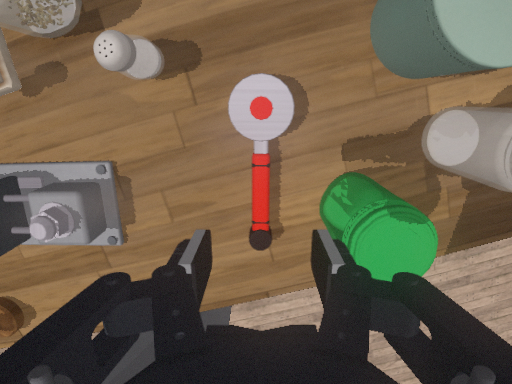

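The wrench lies flat on the bare top, head at (261,107), well clear of the vise at left. The jar is upright in the V, and the shaker and the other bystanders in view are where they were.

```bash
python3 -c "
from workcell import hand_in
print(hand_in())"
```

```text
the job is handed in; nothing more can be done
None
```

I handed the job in at about 18 s: the jar sits upright in the V stop, clamped at an estimated 25–35 N, and the wrench lies flat on the bare worktop, clear of the vise. The force is worked out from the shaft torque, which rose from about 0.53 to 0.77 N m; the uncertain friction of a paused wrench could put it as high as 47 N (limit 45), and `hand_in()` returned no verdict.

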